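# Fetch the spare cuvette pack from under the clip-on cover and load it

## Task

The spare cuvette pack is inside the white box, under the clear snap-fit cover on which the two wash bottles stand. Stand both bottles in the steel drip tray, take the cover off and lay it right way up on the dark green mat, and set the cuvette pack upright all the way down in the pocket of the loader; then put the cover back on the box and press it down evenly until all four edge clips have snapped over it, and stand each bottle on the cover again on the same rest it came from. Leave the petri dish and the blue cap opener where they are.

Things in the scene. Friction and masses are not known exactly. Their poses are not given: they have to be found in the camera images.
- blue_bottle: wash bottle with a blue screw cap: round body 40 mm across and 62 mm high, cap 26 mm across to 76 mm total height, about 90 g. Origin: centre of its underside; z up. It starts on one of the two black rests of the cover.
- white_bottle: wash bottle with a white screw cap, otherwise like the blue one: body 40 mm across and 62 mm high, 76 mm in all. Origin: centre of its underside; z up. It starts on the other rest.
- cover: clear snap-fit cover, 178 (x) x 104 (y) mm, 120 g. Origin: centre of the skirt's lower edge. Skirt 16 mm high, tapering 6 mm inwards downwards; edge bead z 16-22 mm lies on the box rim. Blue upright grip in the middle: 14 mm in x, 46 in y, z 22-53. Round black rests 48 mm across at x = +58 and -58 mm, top z = 24. Same after a half turn. Straight pull off or press on: about 6 to 15 N.
- cuvettes: strip of clear cuvettes with yellow-brown bottoms in a whitish frame, 26 (its x) x 70 (its y) x 47 mm high, about 50 g, upright on the box floor, seen through the cover, its long y axis about along the box's x axis. Origin: centre of its underside; z up. Same after a half turn. Grasp across the 26 mm side, in the upper half.
- box: white open box, fixed; 178 (x) x 104 (y) mm, inside 170 x 96, rim z = 58, dark blue floor z = 4 with ribs 6 mm high. Origin: centre of underside. Mid-side spring clips, 24 mm wide, 7 mm outside the walls, up to z = 72, overhang the cover's edge 2 mm, yield outwards and snap over it. Cover home: its origin 42 mm above the box's, x axes parallel; resting on unsnapped clips it is 10 mm higher.
- tray: steel drip tray fixed to the deck, 170 (its x) x 104 (its y) mm, inside 164 x 98 mm, floor at z = 3 mm, rim at z = 15 mm. Origin: centre of its underside. Side area for the two bottles.
- mat: ribbed dark green mat fixed to the deck, 208 (its x) x 128 (its y) mm, 3 mm thick. Origin: centre of its underside. Place for the cover while it is off.
- loader: cuvette loader, fixed: aluminium plate 118 (x) x 66 (y) x 6 mm; black corner guides round a central pocket of 76 (x) x 32 (y) mm, flaring out above z = 19, ending at z = 28; long sides open over the middle 46 mm. Origin: centre of underside. A seated pack stands at z = 6 mm, its long y axis along the loader's x, either way round. Black sensor block, 20 mm high, outside the pocket at +x.
- petri: covered petri dish, 62 mm across, 14 mm high, loose, behind the work. Origin: centre of its underside. Not to be moved.
- opener: blue plastic cap opener lying flat, 25 (x) x 90 (y) x 12 mm, loose, behind the work. Origin: centre of its underside. Not to be moved.

How it is judged:
By the outcome, as a careful person would: the job done as asked, in the order asked, and still so for the second after the job is handed in, with the robot touching nothing.
It also fails if it takes over 144 s, if anything falls off the work surface, if the arm or the gripper's body presses on something with over 40 N, if the wrist force passes 120 N, or if a joint passes its speed limit or range.

## Robot

A 7-joint arm with a two-finger parallel gripper is mounted at the origin on a cart in front of the work surface, level with it; the furniture and walls round the work are solid. World frame = base frame: x ahead of the robot, y to its left, z up, the work surface at z = 0. Lengths are in mm, angles in rad, forces in N, time in s.
With the tool pointing down it reaches from about 400 to 875 mm from the base axis. Payload 19.3 kg.
Tool frame: the origin (TCP) lies at the very end of the fingers, on their centre line; the grasp point (between the pads) lies 19 mm behind it (grip_point_offset is the z of the grasp point in the tool frame, in mm); z points along the fingers, y is the line along which they close (so a half turn about z gives the same grasp; the last joint's range is limited). The gripper opens to 85 mm and grips with 20 to 120 N. Pads are 22 mm wide; open, the fingers measure 114 mm over their backs; the gripper's body (76 mm by 85 mm) begins 54 mm behind the grasp point. The pads swing forward as they close: fully open they stand 13 mm farther back than shut.
Start: joints at [1.109, 0.521, -0.036, 1.599, 0.021, 1.021, -0.113], TCP at [238.63, -577.641, 195.991] pointing down, gripper open.
Joint ranges: [-2.91, 2.91], [-0.3, 2.13], [-1.5, 1.42], [0.17, 2.43], [-1.26, 4.41], [0.16, 1.93], [-2.52, 2.52]. Speed limits (rad/s): [1.89, 1.89, 2.39, 2.39, 3.01, 3.01, 3.01].

## Interface

Orientations are given as a 3x3 rotation matrix whose columns are the frame's x, y, z axes.
In Python, from workcell import movep, movel, goto_joints, open_gripper, clamp, wait, inverse_kinematics, read_state, camera, PlanningError, finish_job, grip_point_offset gives the robot as it stands. Calls block until the motion is done:
- movep(position, orientation): joint-space move of the TCP to a pose.
- movel(position, frame=None, max_speed=150, guard=None): straight line of the TCP; frame=None keeps the orientation; max_speed is the mean speed in mm/s. With guard (N) it stops when the force on the tool has changed by that much, and returns True; else False.
- goto_joints(angles): joint-space move.
- open_gripper() and clamp(): open the fingers fully, or close them until they stop; the grip force is fixed at half the most.
- wait(seconds).
- inverse_kinematics(position, orientation): joint angles nearest the present ones, or None.
- read_state(): the state.
- camera(name): name is "scene" or "top" or "wrist"; returns a dict with "image" (480x640x3 uint8, blue, green, red), "range_z" (480x640 float32, mm along the optical axis (not along the pixel's ray), 0 where there is no reading), "fx", "fy", "cx", "cy" (pixels), "dist_coeffs" ([k1, k2, p1, p2, k3] as OpenCV has them; the pictures are not rectified), "cam_to_world" (4x4, takes a point from camera to world coordinates). Camera axes: x right, y up, looking along -z (the intrinsics and any distortion apply to the point x, -y, -z); pixel columns grow to the right and rows downward; lengths in mm; the calibration is good to about 2 mm. A picture is of the moment at which its call begins.
A pose or a line that the arm cannot do raises PlanningError and nothing moves.
- finish_job(): hands the job in; it is judged then, once.
The state is a dict: "time": time; "qpos": joint angles; "qvel": joint speeds; "joint_efforts": joint torques, N m; "eef_pos": TCP position; "tool_rot": TCP orientation; "ft_force": force on the tool from outside, world axes, zero at the start; "torque": the same for the moment, N m; "finger_gap": finger opening in mm; "gripper_force": force on a finger pad.
Only numpy, scipy, OpenCV 4.12 (cv2) and the standard library are available. Lean on these libraries where they do the work, as an engineer would, in place of code of your own. Each camera call takes 0.05 s, during which the arm holds its last target. There are 200 camera calls.

## Working session

There is one attempt and no reset: what is moved stays moved. The work goes in short steps, each a Python script; the robot and the scene stay as the last script left them, time stands still between calls to the robot, and variables do not carry over. Pictures are saved under pics/ and viewed, at most 14 in all, crops included, and the job is handed in when it is done.

```bash
ls; mkdir -p pics
python3 - <<'E'
from workcell import *
import cv2
for n in("top","scene"):
    c=camera(n); cv2.imwrite(f"pics/{n}0.png",c["image"]); print(n,c["fx"],c["cx"],c["dist_coeffs"],c["cam_to_world"].round(3).tolist() if hasattr(c["cam_to_world"],'round') else c["cam_to_world"])
print(read_state(),grip_point_offset)
E
```

```text
pics
top 487.4042543503808 323.8661807349249 [-0.08664601  0.          0.          0.          0.        ] [[0.021, 0.981, -0.193, 433.137], [-1.0, 0.022, 0.007, -81.859], [0.011, 0.193, 0.981, 913.481], [0.0, 0.0, 0.0, 1.0]]
scene 491.09662168547584 316.18200652632527 [-0.06011186  0.          0.          0.          0.        ] [[-0.776, 0.297, -0.556, 103.512], [-0.631, -0.385, 0.674, 514.415], [-0.014, 0.874, 0.486, 505.722], [0.0, 0.0, 0.0, 1.0]]
{'time': 0.1, 'qpos': array([ 1.10880757,  0.52194256, -0.03632806,  1.59993956,  0.02119939,
        1.02108728, -0.11283065]), 'qvel': array([-0.00060771,  0.00067332,  0.00038679, -0.00289489,  0.00134478,
       -0.00136159, -0.00043715]), 'joint_efforts': array([ 3.13600918e-03, -9.28501010e+01,  1.98396184e+00, -3.70538521e+01,
        1.80219108e-02,  5.32332924e-03,  6.71955854e-05]), 'eef_pos': array([ 238.49393945, -577.35251643,  195.49476825]), 'tool_rot': array([[ 9.24243385e-01,  3.81803576e-01, -4.40466208e-04],
       [ 3.81803824e-01, -9.24242961e-01,  8.88662350e-04],
       [-6.78033300e-05, -9.89511981e-04, -9.99999508e-01]]), 'ft_force': array([ 0.63484065, -0.30990541, -0.7429046 ]), 'torque': array([-0.04765754,  0.0167841 ,  0.00615837]), 'gripper_force': 0.0, 'finger_gap': 85.26658973665454} -18.700000000000003
```

View pics/top0.png

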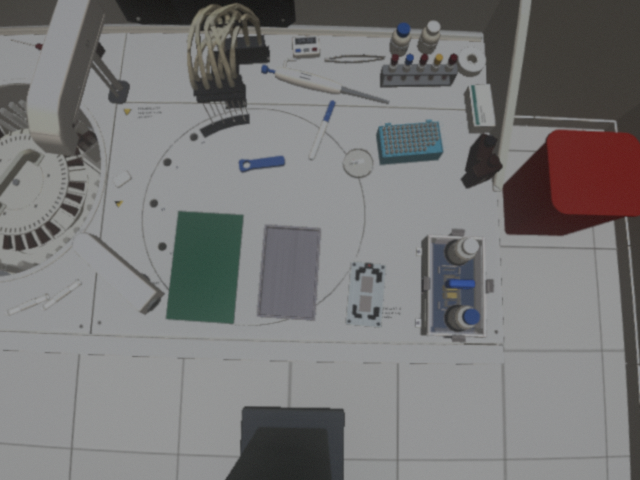

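View pics/scene0.png

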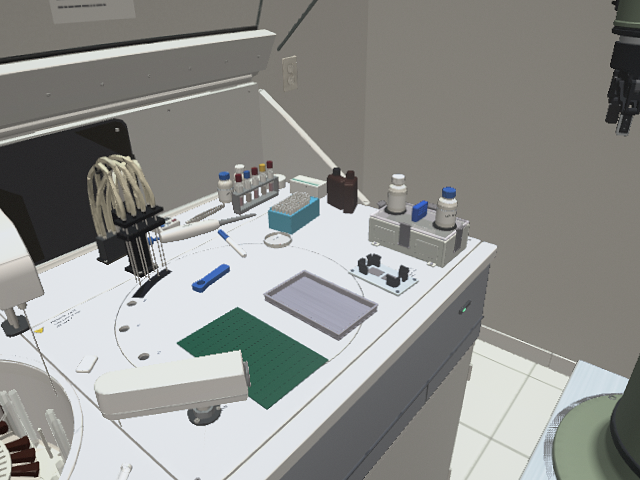

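The top view shows the mat at px (205,267), tray (290,272), loader (367,293), box (453,285), white bottle (462,250), blue bottle (464,317), blue grip (460,283). A white instrument arm overhangs near the mat's left edge (150,300). Next I'll measure coarse positions from the cloud.

```bash
cat > h.py <<'E'
from workcell import *
import numpy as np, cv2
def K(c): return np.array([[c["fx"],0,c["cx"]],[0,c["fy"],c["cy"]],[0,0,1.]])
def rays(c,px):
    u=cv2.undistortPoints(np.float64(px).reshape(-1,1,2),K(c),np.float64(c["dist_coeffs"]))[:,0]
    M=np.asarray(c["cam_to_world"]); d=np.c_[u[:,0],-u[:,1],-np.ones(len(u))]@M[:3,:3].T
    return M[:3,3],d
def onz(c,px,z):
    o,d=rays(c,px); return o+d*((z-o[2])/d[:,2])[:,None]
def tri(c1,p1,c2,p2):
    o1,d1=rays(c1,[p1]);o2,d2=rays(c2,[p2]);A=np.c_[d1[0],-d2[0]]
    t=np.linalg.lstsq(A,o2-o1,rcond=None)[0];a=o1+t[0]*d1[0];b=o2+t[1]*d2[0]
    return (a+b)/2,np.linalg.norm(a-b)
def cloud(c):
    v,u=np.mgrid[:480,:640]; o,d=rays(c,np.c_[u.ravel(),v.ravel()])
    P=(o+d*c["range_z"].reshape(-1,1)).reshape(480,640,3); P[c["range_z"]==0]=np.nan; return P
def ortho(c,z,x0,x1,y0,y1,s=2.):  # image: rows = -x, cols = -y, s px per mm
    W,H=int((y1-y0)*s),int((x1-x0)*s); v,u=np.mgrid[:H,:W]
    P=np.c_[(x1-v/s).ravel(),(y1-u/s).ravel(),np.full(H*W,z)]
    M=np.linalg.inv(np.asarray(c["cam_to_world"])); q=P@M[:3,:3].T+M[:3,3]; q=q*[1,-1,-1]
    p=cv2.projectPoints(q,np.zeros(3),np.zeros(3),K(c),np.float64(c["dist_coeffs"]))[0].reshape(H,W,2).astype(np.float32)
    return cv2.remap(c["image"],p[...,0],p[...,1],cv2.INTER_LINEAR)
def R(yaw):
    c,s=np.cos(yaw),np.sin(yaw); return np.array([[c,s,0],[s,-c,0],[0,0,-1.]])
def rect(P):
    (c,wh,a)=cv2.minAreaRect(np.float32(P)); return np.round(c,1),np.round(wh,1),round(a,2)
E
python3 - <<'E'
from h import *
c=camera("top");P=cloud(c);hsv=cv2.cvtColor(c["image"],cv2.COLOR_BGR2HSV)
def rep(n,m):
    m=cv2.morphologyEx(m.astype(np.uint8),cv2.MORPH_OPEN,np.ones((3,3)))
    k,l,st,_=cv2.connectedComponentsWithStats(m); b=1+st[1:,4].argmax(); q=P[l==b]; q=q[~np.isnan(q[:,0])]
    print(n,len(q),rect(q[:,:2]),"z",np.percentile(q[:,2],[5,50,95]).round(1))
g=(hsv[...,0]>55)&(hsv[...,0]<90)&(hsv[...,1]>120); g[:,:140]=0; g[:,260:]=0; rep("mat",g)
z=P[...,2]; v,u=np.mgrid[:480,:640]
w=lambda a,b,e,f:(u>a)&(u<b)&(v>e)&(v<f)
rep("tray",w(250,330,215,330)&(z>1.5)&(z<20))
rep("loader",w(335,395,250,335)&(z>3)&(z<12))
rep("guides",w(335,395,250,335)&(z>23)&(z<35))
rep("box",w(405,510,220,350)&(z>50)&(z<80))
rep("b1",w(430,490,230,270)&(z>150))
rep("b2",w(430,490,290,340)&(z>135))
rep("grip",w(440,485,270,300)&(z>85)); 
rep("arm",w(60,175,225,320)&(z>20));
print("near arm z", np.nanmax(z[225:330,150:250]), np.nanmax(P[225:330,60:175][z[225:330,60:175]>20],axis=0),np.nanmin(P[225:330,100:175][z[225:330,100:175]>20],axis=0))
E
```

```text
Traceback (most recent call last):
ValueError: attempt to get argmax of an empty sequence
```

```bash
cat > m.py <<'E'
from h import *
c=camera("top");P=cloud(c);hsv=cv2.cvtColor(c["image"],cv2.COLOR_BGR2HSV)
print(hsv[267,205],P[267,205],P[285,290],P[300,400],P[283,460],P[317,470])
def rep(n,m):
    m=cv2.morphologyEx(m.astype(np.uint8),cv2.MORPH_OPEN,np.ones((2,2)))
    k,l,st,_=cv2.connectedComponentsWithStats(m)
    if k<2: print(n,"none");return
    b=1+st[1:,4].argmax(); q=P[l==b]; q=q[~np.isnan(q[:,0])]
    if len(q): print(n,len(q),rect(q[:,:2]),"z",np.percentile(q[:,2],[5,50,95]).round(1))
h=hsv[267,205].astype(int)
g=(abs(hsv[...,0].astype(int)-h[0])<12)&(hsv[...,1]>90); g[:,:140]=0; g[:,260:]=0; rep("mat",g)
z=P[...,2]; v,u=np.mgrid[:480,:640]
w=lambda a,b,e,f:(u>a)&(u<b)&(v>e)&(v<f)
rep("tray",w(250,330,215,330)&(z>8)&(z<20))
rep("loader",w(335,395,250,335)&(z>3)&(z<12))
rep("guides",w(335,395,250,335)&(z>20)&(z<35))
rep("box",w(405,510,220,350)&(z>50)&(z<80))
rep("b1",w(430,490,230,270)&(z>130))
rep("b2",w(430,490,290,340)&(z>130))
rep("grip",w(440,485,270,300)&(z>85)); 
rep("arm",w(60,175,225,320)&(z>20));
E
python3 m.py
```

```text
[77 99 77] [551.2720255  135.13085244   2.38540025] [520.90187132 -26.81299474   5.19532357] [ 497.85420124 -233.78970005   -3.77355512] [ 521.18745216 -319.80703742   96.74554265] [ 462.56458381 -321.65030876  140.75184075]
mat 1045 (array([542.2, 129.3]), array([81.6, 83. ]), 53.51) z [0.8 3.4 6. ]
tray 579 (array([545.2, -25.6]), array([107.3, 175.2]), 87.46) z [-0.7 13.5 17.5]
loader 1779 (array([ 506.3, -169.7]), array([ 67.1, 118.2]), 85.6) z [ 1.7  6.1 10.3]
guides 78 (array([ 540.7, -189.6]), array([23.2, 19.2]), 4.8) z [ 5.1 26.2 29.8]
box 4857 (array([ 527.8, -338.8]), array([213.2, 149.2]), 1.55) z [59.3 62.9 71.7]
b1 230 (array([ 581.6, -341.4]), array([24.9, 56.7]), 16.85) z [ 64.8 140.8 143. ]
b2 233 (array([ 461.2, -338.4]), array([55.8, 23.4]), 85.27) z [ 63.7 140.6 142.9]
grip 226 (array([ 520.3, -329.5]), array([54.6, 13.5]), 89.89) z [65.4 93.6 96.3]
arm 2958 (array([528.9, 287.5]), array([192.5,  63.5]), 51.76) z [52.3 79.  81.7]
```

Coarse poses are consistent with the given sizes. I'll go over the box with the wrist camera from two places, to triangulate.

Run:
```python
from h import *
import pickle
for p in [(470,-330,330),(530,-300,330)]:
    movep(p,R(0)); s=read_state(); c=camera("wrist"); pickle.dump(c,open(f"w{p[0]}.pkl","wb"))
    print(s["time"],s["eef_pos"].round(1),s["qpos"].round(2),np.array(c["cam_to_world"]).round(2).tolist(),c["fx"])
    cv2.imwrite(f"pics/w{p[0]}.png",c["image"])
```

```text
1.5667 [ 469.3 -330.9  329.6] [ 0.53  0.33 -0.02  1.55  0.01  1.26 -1.07] [[-0.0, 0.95, 0.32, 550.13], [-1.0, -0.0, -0.0, -330.91], [-0.0, -0.32, 0.95, 507.8], [0.0, 0.0, 0.0, 1.0]] 405.0980132805522
1.9917 [ 530.4 -299.8  329.1] [ 0.45  0.39 -0.04  1.46  0.02  1.29 -1.17] [[0.0, 0.95, 0.32, 611.34], [-1.0, 0.0, -0.0, -299.81], [-0.0, -0.32, 0.95, 507.27], [0.0, 0.0, 0.0, 1.0]] 405.0980132805522
```

View pics/w470.png

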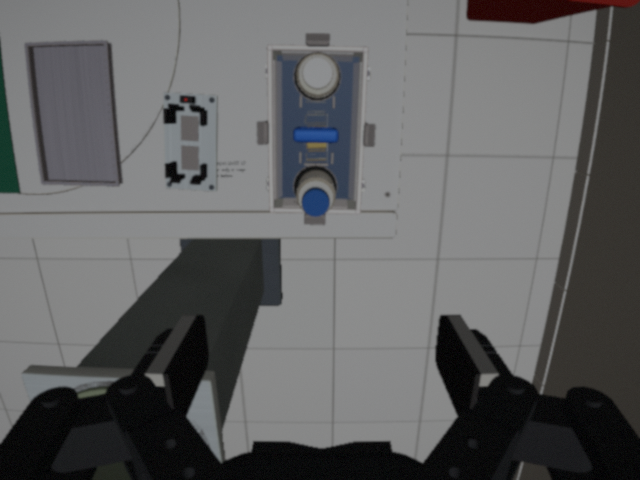

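View pics/w530.png

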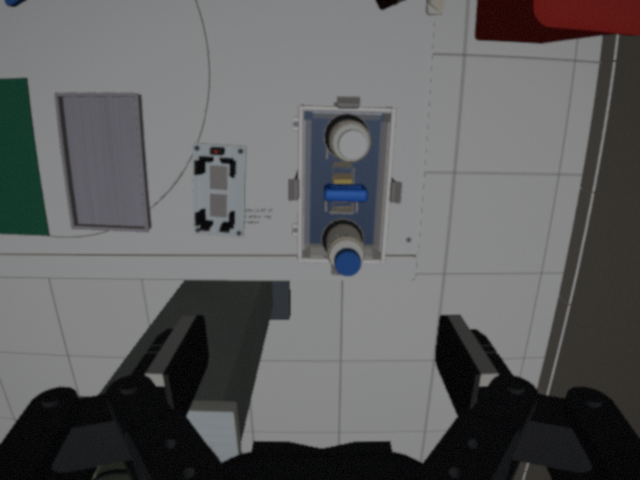

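Both views show the box (rim corners in first (267,46),(367,46),(361,212),(272,212)), white cap (318,72)/(351,139), blue cap (315,202)/(347,262), grip (316,135)/(346,193), pack under cover near the grip, loader and tray at left. Triangulating, then closer wrist shots rectified to known planes.

Run:
```python
from h import *
import pickle
a,b=[pickle.load(open(f"w{i}.pkl","rb")) for i in(470,530)]
for n,p,q in [("white",(318,72),(351,139)),("blue",(315,202),(347,262)),("grip",(316,135),(346,193)),
 ("rimTL",(267,46),(300,107)),("rimTR",(367,46),(394,108)),("rimBR",(361,212),(384,262)),("rimBL",(272,212),(303,260)),
 ("trayTL",(27,43),(57,95)),("trayTR",(109,41),(142,94)),("trayBR",(120,184),(150,229)),("trayBL",(43,187),(73,231)),("ldBR",(217,191),(245,236)),("ldTL",(163,94),(193,143))]:
    P,e=tri(a,p,b,q); print(n,P.round(1),round(e,1))
tiles=[]
for i,(p,z,r) in enumerate([((450,-330,215),58,(415,635,-410,-260)),((530,-330,215),58,(415,635,-410,-260)),((440,-170,215),6,(420,590,-230,-110))]):
    movep(p,R(0)); c=camera("wrist"); pickle.dump(c,open(f"v{i}.pkl","wb"))
    tiles.append(cv2.resize(ortho(c,z,*r,3.),None,fx=.75,fy=.75))
H=max(t.shape[0] for t in tiles); print([t.shape for t in tiles],read_state()["time"])
im=np.hstack([np.pad(t,((0,H-t.shape[0]),(0,0),(0,0))) for t in tiles])[:, :]
im=cv2.resize(im,None,fx=800/im.shape[1],fy=800/im.shape[1]); cv2.imwrite("pics/o1.png",im); print(im.shape)
```

```text
white [ 578.7 -327.6  111.3] 0.1
blue [ 461.  -324.7  133.8] 0.4
grip [ 519.3 -325.3   81.7] 0.7
rimTL [ 607.7 -276.3   67.5] 1.3
rimTR [ 607.6 -376.8   61.5] 1.3
rimBR [ 430.  -375.4   55.8] 1.7
rimBL [ 432.9 -275.8   60.5] 4.0
trayTL [628.2  10.   30.9] 1.0
trayTR [624.6 -91.   25.3] 1.9
trayBR [456.3 -74.1   9. ] 0.9
trayBL [454.4  33.   11. ] 0.2
ldBR [ 445.2 -198.5    4.7] 1.4
ldTL [ 564.8 -137.4   -5.2] 1.4
[(495, 338, 3), (495, 338, 3), (382, 270, 3)] 3.9917
(419, 800, 3)
```

View pics/o1.png

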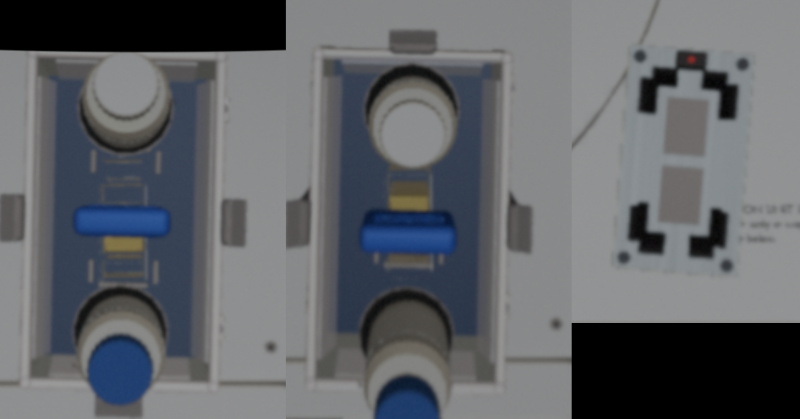

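The rectified shots give the box centre ≈(520,-324), yaw ≈-0.02 (rim 103.5 mm wide, as it must be), and the loader ≈(505.5,-168.3), yaw ≈-0.078. Next: numerical segmentation of caps, grip and mat in two views.

Run:
```python
from h import *
import pickle
W=[pickle.load(open(f,"rb")) for f in("w470.pkl","w530.pkl","v0.pkl","v1.pkl")]+[camera("top")]
def blob(c,m,guess,z):  # component nearest the projected guess
    P=np.array([[*guess,z]]);M=np.linalg.inv(np.asarray(c["cam_to_world"]));q=(P@M[:3,:3].T+M[:3,3])*[1,-1,-1]
    g=cv2.projectPoints(q,np.zeros(3),np.zeros(3),K(c),np.float64(c["dist_coeffs"]))[0].ravel()
    k,l,st,ce=cv2.connectedComponentsWithStats(m.astype(np.uint8)); i=[j for j in range(1,k) if st[j,4]>25]
    if not i: return None
    j=min(i,key=lambda j:np.hypot(*(ce[j]-g))); return (ce[j],st[j],g.round(0)) if np.hypot(*(ce[j]-g))<15 else None
for n,g,z in [("blue",(461,-325),142),("grip",(520,-324),95),("white",(579,-327),142)]:
    res=[]
    for k,c in enumerate(W):
        h=cv2.cvtColor(c["image"],cv2.COLOR_BGR2HSV)
        m=(h[...,0]>105)&(h[...,0]<125)&(h[...,1]>165) if n!="white" else (h[...,1]<25)&(h[...,2]>(165 if k<4 else 190))
        b=blob(c,m,g,z)
        if b: res.append((k,c,b)); print(n,k,b[0].round(1),b[1],b[2], onz(c,[b[0]],z)[0].round(1))
    if len(res)>1:
        A=[];B=[]
        for _,c,b in res:
            o,d=rays(c,[b[0]]);d=d[0]/np.linalg.norm(d);N=np.eye(3)-np.outer(d,d);A.append(N);B.append(N@o)
        print("  ->",np.linalg.solve(sum(A),sum(B)).round(1))
c=W[4]; 
for n,z,r,f in [("mat",3,(420,690,40,240),lambda h:(h[...,0]>65)&(h[...,0]<90)&(h[...,1]>60)),("tray",15,(430,660,-110,60),lambda h:(h[...,2]<155))]:
    o=ortho(c,z,*r,2.);h=cv2.cvtColor(o,cv2.COLOR_BGR2HSV);m=cv2.morphologyEx(f(h).astype(np.uint8),cv2.MORPH_OPEN,np.ones((9,9)))
    k,l,st,_=cv2.connectedComponentsWithStats(m);b=1+st[1:,4].argmax();v,u=np.where(l==b)
    print(n,rect(np.c_[r[1]-v/2,r[3]-u/2]))
P=cloud(c); q=P[225:330,60:240].reshape(-1,3);q=q[(q[:,2]>30)]; print("arm near mat (lowest y per x band)")
for x in range(450,680,20):
    s=q[abs(q[:,0]-x)<10]
    if len(s): print(x,s[:,1].min().round(0),s[:,2].max().round(0))
```

```text
blue 0 [315.1 201.7] [303 189  25  26 504] [315. 204.] [ 463.1 -324.8  142. ]
blue 1 [346.9 261.8] [336 250  23  25 459] [348. 265.] [ 464.5 -324.2  142. ]
blue 2 [312.6 213.3] [ 295  194   37   39 1113] [313. 217.] [ 463.2 -324.9  142. ]
blue 3 [315.3 322.2] [299 304  34  36 946] [315. 328.] [ 465.7 -324.9  142. ]
  -> [ 461.2 -324.7  134.1]
grip 0 [315.4 134.4] [294 127  44  16 592] [315. 135.] [ 520.7 -324.7   95. ]
grip 1 [345.3 192.7] [324 184  44  18 642] [345. 195.] [ 522.7 -324.1   95. ]
grip 2 [313.  119.2] [ 282  109   63   21 1170] [312. 120.] [ 520.3 -324.7   95. ]
grip 3 [315.7 224.2] [ 287  211   58   26 1299] [315. 229.] [ 524.  -324.7   95. ]
  -> [ 519.8 -324.5   81.4]
mat (array([553.5, 135.7]), array([124.2, 203.2]), 87.8)
tray (array([543.1, -27.6]), array([118. , 181.6]), 87.24)
arm near mat (lowest y per x band)
450 227.0 62.0
470 206.0 83.0
490 197.0 84.0
510 200.0 85.0
530 227.0 83.0
550 254.0 84.0
570 278.0 84.0
590 307.0 83.0
```

Blue cap (462,-325), grip (520,-324.5), mat (553.5,135.7) and tray (543,-27) all agree with their sizes and with bottle top z≈141 in the depth. Starting with the bottles.

```bash
cat >> h.py <<'E'
BOX=np.array([519.8,-324.3]);BY=-.021; TR=np.array([543.3,-26.6]);TY=-.045; MAT=np.array([553.5,131.]);MY=-.038; LD=np.array([505.8,-168.7]);LY=-.078
def at(o,yaw,x,y=0): return o+np.array([x*np.cos(yaw)-y*np.sin(yaw),x*np.sin(yaw)+y*np.cos(yaw)])
def st(t=""):
    s=read_state(); print(t,"t",round(s["time"],1),"p",s["eef_pos"].round(1),"gap",round(s["finger_gap"],1),"gf",round(s["gripper_force"],1),"F",s["ft_force"].round(1)); return s
def pick(xy,z,yaw,up):
    movep([*xy,up],R(yaw)); movel([*xy,z]); clamp(); st("grip"); movel([*xy,up])
def place(xy,z,yaw,up,guard=4,over=4):
    movep([*xy,up],R(yaw)); movel([*xy,z+12]); hit=movel([*xy,z-over],max_speed=20,guard=guard); st(f"place hit={hit} want {z}")
    open_gripper(); movel([*xy,up])
E
python3 - <<'E'
from h import *
for s in(-1,1):
    yb,yt=BY,TY
    pick(at(BOX,BY,58*s),85.3,BY,200); place(at(TR,TY,45*s),22.3,TY,200)
    st("done")
import pickle
movep([440,-324,215],R(BY)); c=camera("wrist"); pickle.dump(c,open("c0.pkl","wb")); t=ortho(c,64,415,635,-410,-240,2.4)
c=camera("top"); t2=cv2.resize(c["image"][200:350,150:500],None,fx=1.1,fy=1.1)
im=np.zeros((528,800,3),np.uint8); im[:,:408]=t[:528]; im[:165,410:795]=t2; cv2.imwrite("pics/a1.png",im)
for y in (BY+np.pi/2,BY-np.pi/2): print(inverse_kinematics([*BOX,120],R(y)),inverse_kinematics([*MAT,120],R(y-BY+MY)))
E
```

```text
grip t 6.2 p [ 462.1 -323.8   85.9] gap 24.3 gf 57.3 F [-0.9 -1.6  7.5]
place hit=True want 22.3 t 10.1 p [498.5 -24.7  23. ] gap 24.6 gf 58.5 F [-1.9 -0.7  7.8]
done t 12.1 p [497.9 -24.6 199.3] gap 85.3 gf 0.0 F [-0.5  0.2 -0.9]
grip t 14.8 p [ 578.1 -326.3   86. ] gap 24.1 gf 58.2 F [-1.6 -2.8  5.1]
place hit=True want 22.3 t 18.7 p [588.4 -28.7  23.1] gap 24.2 gf 59.1 F [-2.1 -0.4  9.6]
done t 20.6 p [587.8 -28.6 199.2] gap 85.4 gf 0.0 F [ 0.   0.4 -0.2]
[ 0.6531853   0.5994272  -0.28149838  1.69291445  0.20507287  0.87824154
  0.26577692] [-0.04326921  0.55186559 -0.40965704  1.80650201  0.28388574  0.84134427
 -0.62749401]
[ 0.20362314  0.62327999  0.38459673  1.71862543 -0.29395413  0.85693579
 -2.44576879] [ 0.45640667  0.87751836 -1.2767699   1.78195181  0.90503905  1.21119883
  2.01044805]
```

View pics/a1.png

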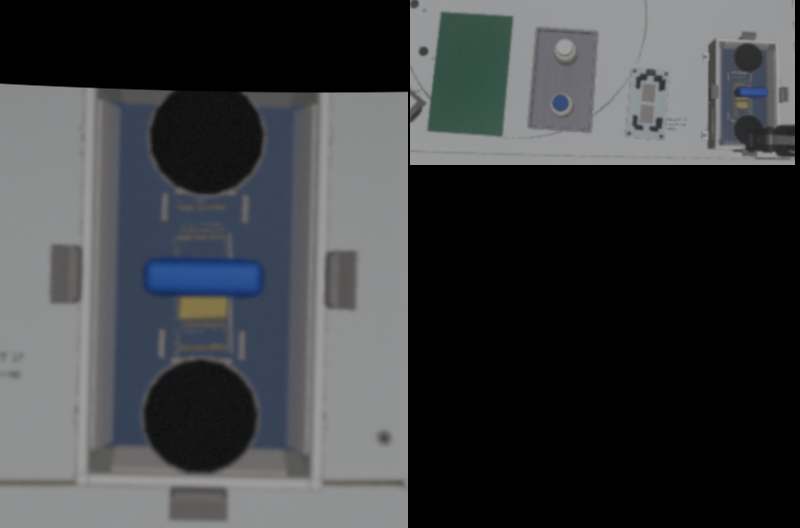

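Both bottles stand in the tray; the rests are at px (206,138) and (200,416), 116 mm apart as given, so cover centre (519.6,-324.6), yaw -0.0216. Now the cover.

Run:
```python
from h import *
import pickle
xy=BOX; y=BY+np.pi/2
movep([*xy,150],R(y)); movel([*xy,68]); clamp(); st("grip")
movel([*xy,90],max_speed=30); st("pulled"); movel([*xy,200]); st("up")
place(MAT,29,MY+np.pi/2,200); st("done")
for i,p in enumerate([(440,-324,215),(500,-324,215)]):
    movep(p,R(BY)); c=camera("wrist"); pickle.dump(c,open(f"p{i}.pkl","wb"))
    if i==0:
        t=ortho(c,50,415,635,-410,-240,2.4); tc=cv2.resize(camera("top")["image"][200:350,150:500],None,fx=1.1,fy=1.1)
    P=cloud(c); m=(abs(P[...,0]-520)<80)&(abs(P[...,1]+324)<44)&(P[...,2]>30)&(P[...,2]<62); q=P[m]; print(len(q),np.percentile(q[:,2],[5,25,50,75,95]).round(1),rect(q[:,:2]))
im=np.zeros((528,800,3),np.uint8); im[:,:408]=t; im[:165,410:795]=tc; im[170:528,410:]=cv2.resize(ortho(c,50,440,620,-380,-265,3.),None,fx=.66,fy=.66)[:358,:390] if False else 0; cv2.imwrite("pics/a2.png",im)
```

```text
grip t 24.7 p [ 519.8 -324.3   68. ] gap 0.3 gf 0.0 F [ 0.1 -0.2  0.1]
pulled t 25.6 p [ 519.7 -324.3   89.8] gap -0.0 gf 0.0 F [0.1 0.4 0. ]
up t 26.4 p [ 519.4 -324.1  199.1] gap -0.5 gf 0.0 F [-0.5  0.3  0.2]
place hit=False want 29 t 30.3 p [553.5 131.   25.1] gap 0.1 gf 0.0 F [-0.   0.3  0.8]
done t 32.4 p [553.1 130.9 199.2] gap 85.4 gf 0.0 F [-0.4 -0.  -0.3]
706 [61.2 61.6 61.8 61.9 62. ] (array([ 519.1, -324. ]), array([ 87.8, 156.6]), 89.97)
488 [61.1 61.6 61.8 61.9 62. ] (array([ 519.7, -324. ]), array([ 87.7, 159.6]), 89.83)
```

View pics/a2.png

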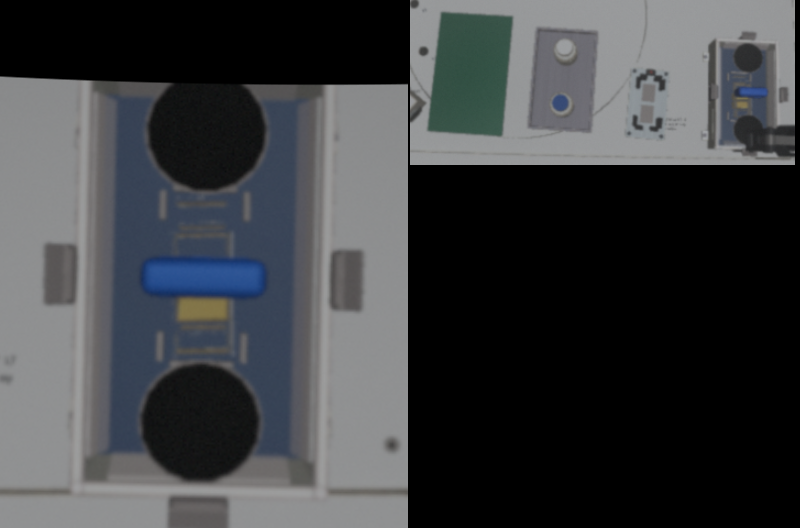

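The clamp closed to 0: the grip was missed (and the bottles were held at 24 mm, i.e. by the cap). So the fingertips aren't where the stated TCP puts them; I'll measure them in the wrist depth image, open and shut.

Run:
```python
from h import *
import pickle
ims=[]
movep([440,-324,260],R(BY))
for i in range(2):
    c=camera("wrist"); s=read_state(); P=cloud(c); q=(P.reshape(-1,3)-s["eef_pos"])@s["tool_rot"]
    rz=c["range_z"].ravel(); m=(rz>0)&(rz<260)
    f=q[m]; print("n",m.sum(),"gap",s["finger_gap"], "range",rz[rz>0].min())
    for z0 in range(-100,60,10):
        k=f[(f[:,2]>z0)&(f[:,2]<=z0+10)]
        if len(k): 
            L=k[k[:,1]<0];Rr=k[k[:,1]>0]
            print(z0,len(k),"x",np.percentile(k[:,0],[2,98]).round(0),"yL",(np.percentile(L[:,1],[2,98]).round(0) if len(L) else ''),"yR",(np.percentile(Rr[:,1],[2,98]).round(0) if len(Rr) else ''))
    ims.append(cv2.resize(c["image"],(400,300)))
    if i==0: clamp(); print(s["eef_pos"])
open_gripper()
P=cloud(camera("top"));
for y0 in(0,): 
    for xx in(498,588):
        q=P[(abs(P[...,0]-xx)<30)&(abs(P[...,1]+27)<35)&(P[...,2]>66)]; print("bottle top",np.median(q,0).round(1),q[:,2].max())
cv2.imwrite("pics/g1.png",np.hstack(ims))
```

```text
n 48625 gap 85.2360410854692 range 68.19449
-100 4329 x [ 5. 12.] yL [-71. -40.] yR [41. 72.]
-90 2577 x [-6. 10.] yL [-55. -42.] yR [43. 55.]
-80 2714 x [-11.  10.] yL [-56. -42.] yR [43. 56.]
-70 2257 x [-12.  10.] yL [-55. -42.] yR [43. 56.]
-60 1405 x [-11.  10.] yL [-54. -42.] yR [43. 54.]
-50 24 x [-8.  5.] yL [-43. -43.] yR [43. 43.]
[ 439.6597089  -324.06682894  260.37625087]
n 52309 gap -0.345646365707295 range 69.08039
-100 10363 x [-9. 12.] yL [-41.  -4.] yR [ 3. 40.]
-90 6032 x [-9. 13.] yL [-34.  -2.] yR [ 2. 34.]
-80 1797 x [-11.  13.] yL [-20.  -0.] yR [ 0. 20.]
-70 1217 x [ 6. 11.] yL [-14.  -0.] yR [ 0. 13.]
-60 1149 x [ 6. 11.] yL [-14.  -0.] yR [ 0. 13.]
-50 803 x [ 6. 11.] yL [-13.  -0.] yR [ 0. 13.]
-40 33 x [10. 11.] yL [-6. -0.] yR [0. 6.]
bottle top [500.1 -24.7  78.4] 81.84528331482943
bottle top [588.  -28.5  78.4] 83.44769117973306
```

View pics/g1.png

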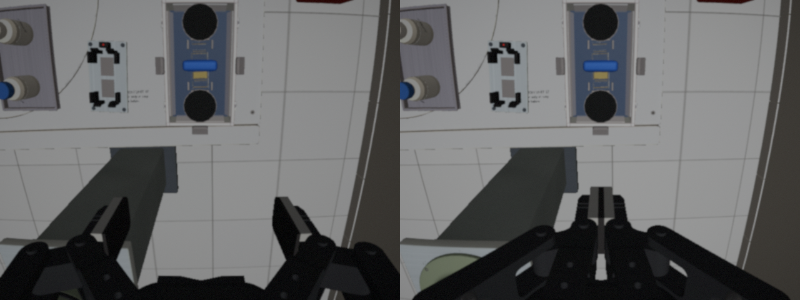

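The fingertips when shut end at tool z ≈ -40 (open ≈ -51), so the true tip is about 39.5 mm short of the stated TCP; lateral centre is right. The bottles (held by their caps) stand properly at (500,-25) and (588,-28.5). I apply this correction and take the cover.

Run:
```python
from h import *
import pickle
D=39.5
print(inverse_kinematics([*MAT,29-D-5],R(MY+np.pi/2)) is not None, inverse_kinematics([*LD,-30],R(LY)) is not None)
xy=BOX; y=BY+np.pi/2
movep([*xy,130],R(y)); print(movel([*xy,68-D],max_speed=100,guard=8)); clamp(); s=st("grip")
if 10<s["finger_gap"]<18:
    movel([*xy,90-D],max_speed=30); st("pulled"); movel([*xy,180]); st("up")
```

```text
True True
False
grip t 39.8 p [ 519.9 -324.4   28.7] gap 12.9 gf 58.4 F [-0.8  1.2  4.4]
pulled t 40.6 p [ 519.7 -324.3   50.4] gap 13.0 gf 60.2 F [ 0.1  0.3 -0.8]
up t 41.7 p [ 519.3 -324.1  179.1] gap 12.9 gf 60.2 F [-1.4 -0.2 -1.4]
```

Run:
```python
from h import *
import pickle
D=39.5
place(MAT,29-D,MY+np.pi/2,160); st("done")
qs=[]
for i,p in enumerate([(440,-324,175),(490,-324,175)]):
    movep(p,R(BY)); c=camera("wrist"); pickle.dump(c,open(f"p{i}.pkl","wb"))
    P=cloud(c); m=(abs(P[...,0]-520)<78)&(abs(P[...,1]+324)<42)&(P[...,2]>30)&(P[...,2]<58); q=P[m]; print(len(q),np.percentile(q[:,2],[5,25,50,75,95]).round(1),rect(q[:,:2]))
    qs.append(cv2.resize(ortho(c,50,425,615,-385,-265,2.8),None,fx=.75,fy=.75))
im=np.zeros((400,800,3),np.uint8); a=np.hstack(qs); im[:a.shape[0],:a.shape[1]]=a; print(a.shape,qs[0].shape)
tc=camera("top")["image"][200:350,150:440]; im[:150,505:795]=tc; cv2.imwrite("pics/a3.png",im)
```

```text
place hit=True want -10.5 t 45.1 p [553.4 131.  -10.7] gap 12.9 gf 61.6 F [ 0.1 -1.2  8.2]
done t 47.1 p [553.1 130.9 159.2] gap 85.3 gf 0.0 F [-0.6  0.1 -0.4]
132 [31.  33.3 36.9 38.7 51.6] (array([ 519.4, -324.2]), array([25.7, 67.5]), 89.93)
129 [30.5 33.5 36.7 38.7 47.7] (array([ 513.3, -324.4]), array([58.1, 25.5]), 0.59)
(399, 504, 3) (399, 252, 3)
```

View pics/a3.png

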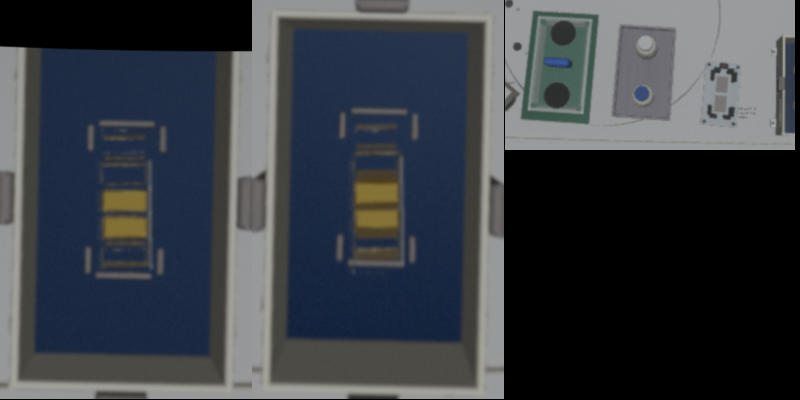

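The cover lies right way up on the mat; the pack stands at about (519.5,-324.5), top z≈51, between the floor ribs (tile 1 px rows 132–268, col 126). Open fingers are wider than the box, so I check the finger outline near the tips and the pack's top by depth.

Run:
```python
from h import *
import pickle
c=pickle.load(open("p1.pkl","rb")); s=read_state(); P=cloud(c); q=(P.reshape(-1,3)-s["eef_pos"])@s["tool_rot"]
rz=c["range_z"].ravel(); f=q[(rz>0)&(rz<260)]
for z0 in range(-76,-46,2):
    k=f[(f[:,2]>z0)&(f[:,2]<=z0+2)]
    if len(k): print(z0,len(k),"absy",np.percentile(abs(k[:,1]),[2,50,98]).round(1),"x",np.percentile(k[:,0],[2,98]).round(1))
for n in("p0","p1"):
    P=cloud(pickle.load(open(n+".pkl","rb"))); 
    for x in range(480,562,6):
        m=(abs(P[...,0]-x)<3)&(abs(P[...,1]+324)<20)&(P[...,2]>1)&(P[...,2]<58); z=P[...,2][m]; y=P[...,1][m]
        if len(z): k=z>40; print(n,x,len(z),z.max().round(1),k.sum(),(y[k].min().round(1),y[k].max().round(1)) if k.any() else '')
```

```text
-76 572 absy [41.3 43.9 56.5] x [-9.3 12.5]
-74 548 absy [41.3 43.8 56.4] x [-9.1 12.5]
-72 485 absy [41.3 43.8 56. ] x [-9.1 12.4]
-70 504 absy [41.3 43.9 56. ] x [-9.3 12.4]
-68 463 absy [41.3 43.8 56.7] x [-9.4 12.4]
-66 475 absy [41.3 43.9 56.7] x [-9.2 12.4]
-64 417 absy [41.3 43.9 56.6] x [-9.2 12.5]
-62 439 absy [41.3 43.9 56. ] x [-9.1 12.4]
-60 368 absy [41.3 43.8 56. ] x [-9.1 12.4]
-58 391 absy [41.3 43.8 55.3] x [-9.5 12.5]
-56 337 absy [41.2 43.7 53.5] x [-9.2 12.6]
-54 249 absy [41.2 43.6 49.7] x [-9.5 12.3]
-52 211 absy [41.2 43.4 48.9] x [-9.1 11.8]
-50 86 absy [41.3 42.7 44.1] x [-7.9  9.2]
-48 2 absy [41.7 43.  44.3] x [0.1 4.6]
p0 480 330 12.1 0 
p0 486 332 52.1 1 (np.float64(-313.4), np.float64(-313.4))
p0 492 346 47.5 4 (np.float64(-311.9), np.float64(-311.8))
p0 498 327 52.2 4 (np.float64(-318.1), np.float64(-315.1))
p0 504 348 38.3 0 
p0 510 371 48.0 3 (np.float64(-311.7), np.float64(-311.6))
p0 516 366 39.2 0 
p0 522 368 46.6 1 (np.float64(-311.4), np.float64(-311.4))
p0 528 359 39.1 0 
p0 534 372 38.7 0 
p0 540 412 51.6 5 (np.float64(-319.8), np.float64(-314.9))
p0 546 344 11.4 0 
p0 552 411 53.0 6 (np.float64(-324.2), np.float64(-313.8))
p0 558 410 12.1 0 
p1 480 210 12.1 0 
p1 486 404 47.4 3 (np.float64(-320.3), np.float64(-316.3))
p1 492 206 47.8 4 (np.float64(-311.9), np.float64(-311.8))
p1 498 329 53.1 1 (np.float64(-333.5), np.float64(-333.5))
p1 504 327 39.7 0 
p1 510 296 38.7 0 
p1 516 336 46.7 1 (np.float64(-311.7), np.float64(-311.7))
p1 522 357 35.7 0 
p1 528 401 47.9 1 (np.float64(-311.5), np.float64(-311.5))
p1 534 349 47.8 3 (np.float64(-311.5), np.float64(-311.4))
p1 540 357 51.5 3 (np.float64(-333.2), np.float64(-331.7))
p1 546 346 11.6 0 
p1 552 342 24.9 0 
p1 558 348 12.9 0
```

Run:
```python
from h import *
PK=np.array([519.5,-324.5]); xy=at(PK,BY,24)
movep([*xy,60],R(BY)); movel([*xy,14]); h=movel([*xy,5.5],max_speed=15,guard=4); s=st(f"hit {h}")
clamp(); s=st("grip"); 
if s["finger_gap"]>15:
    z0=s["eef_pos"][2]; movel([*xy,40],max_speed=60); movel([*xy,130]); s=st("lifted")
    open("z0","w").write(str(z0))
    c=camera("wrist"); cv2.imwrite("pics/l1.png",c["image"])
```

```text
hit True t 50.8 p [ 544.  -325.3    9. ] gap 85.3 gf 5.2 F [-1.2  1.1 10.7]
grip t 51.4 p [ 543.7 -325.1    8.6] gap 24.2 gf 59.2 F [-0.7 -0.8  3.8]
lifted t 52.8 p [ 543.  -324.7  129.1] gap 24.0 gf 58.8 F [-0.6  0.2 -1.8]
```

View pics/l1.png

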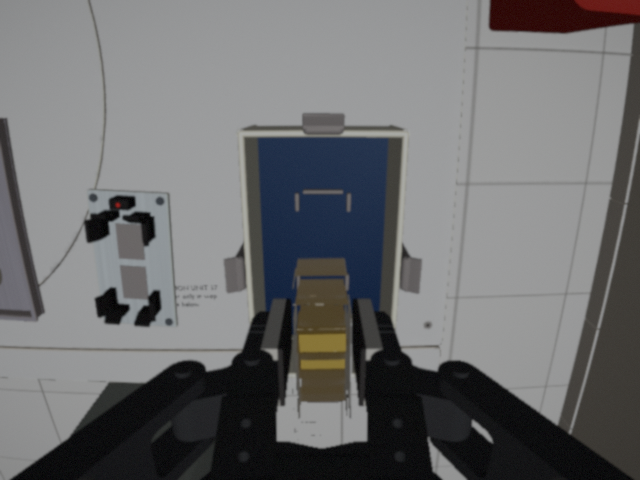

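The pack is held between the fingers (px 297–350, rows 258–415). I check in the tool frame with depth whether it hangs level.

Run:
```python
from h import *
import pickle
c=camera("wrist"); pickle.dump(c,open("l.pkl","wb")); s=read_state(); P=cloud(c); q=(P-s["eef_pos"])@s["tool_rot"]; rz=c["range_z"]
m=(abs(q[...,1])<16)&(rz>0)&(q[...,2]>-60)&(q[...,2]<60); f=q[m]
for x in range(-80,45,5):
    k=f[(f[:,0]>=x)&(f[:,0]<x+5)]
    if len(k): print(x,len(k),"z",np.percentile(k[:,2],[1,20,50,80,99]).round(1),"y",np.percentile(k[:,1],[1,99]).round(1))
# points of frame corners by pixel
for px in [(298,260),(347,260),(298,275),(347,275),(300,330),(345,330),(300,400),(345,400)]:
    print(px,q[px[1]-2:px[1]+3,px[0]-2:px[0]+3].reshape(-1,3)[np.nanargmin(rz[px[1]-2:px[1]+3,px[0]-2:px[0]+3])].round(1))
```

```text
-60 854 z [-29.8 -16.  -12.2  -7.8  -4.4] y [-11.4  12.7]
-55 84 z [-32.5 -29.  -21.4 -13.4  -9.6] y [-11.5  13. ]
-50 343 z [-42.9 -18.  -16.  -14.4 -12.7] y [-11.4  12.9]
-45 769 z [-29.5 -16.4 -13.  -11.2  -4.8] y [-11.6  12.8]
-40 309 z [-29.5 -19.6 -11.9 -11.3 -10. ] y [-11.7  12.9]
-35 357 z [-38.1 -17.6 -15.8 -14.  -12.5] y [-12.5  12.9]
-30 508 z [-29.8 -18.6 -17.7 -16.8  -5.2] y [-11.9  12.8]
-25 524 z [-30.2 -18.5 -17.8 -17.3 -15.4] y [-11.9  12.6]
-20 677 z [-29.3 -17.7 -15.9 -13.1   1.7] y [-12.   12.5]
-15 1041 z [-52.7 -16.2 -10.   -2.8   2.5] y [-12.2  12.3]
-10 217 z [-59.9 -51.4 -40.6 -19.  -10.5] y [-12.3  12.3]
-5 1359 z [-58.2 -16.8 -12.6  -5.1   2.3] y [-12.2  12.2]
0 185 z [-59.5 -53.8 -46.5 -36.   -3.7] y [-12.2  12. ]
5 862 z [-59.2 -48.9 -12.8  -3.8   3. ] y [-15.2  15.4]
10 815 z [-59.6 -53.7 -44.4 -10.3   1.2] y [-15.9  15.9]
(298, 260) [  9.8 -11.2  -1.5]
(347, 260) [-37.3  20.9 122.4]
(298, 275) [ 10.   -9.4 -18.2]
(347, 275) [  9.6  10.5 -16.3]
(300, 330) [ -1.   -8.7 -43.4]
(345, 330) [ -0.7   8.9 -43. ]
(300, 400) [-53.4 -11.4 -22.4]
(345, 400) [-47.1  11.1 -28.4]
```

Level, with front end at tool x=+11 (as expected for a 24 mm offset) and underside at tool z≈+4. Into the loader.

Run:
```python
from h import *
xy=at(LD,LY,24); 
movep([*xy,90],R(LY)); movel([*xy,38]); 
h=movel([*xy,9],max_speed=20,guard=5); s=st(f"hit {h} want 10.6")
c=camera("wrist"); cv2.imwrite("pics/l2.png",c["image"][120:,:400])
```

```text
hit True want 10.6 t 55.3 p [ 529.7 -170.5   10.6] gap 23.8 gf 59.8 F [-0.9  0.7  7.2]
```

Contact exactly at the seated height (10.6). Release and check.

Run:
```python
from h import *
xy=at(LD,LY,24); open_gripper(); movel([*xy,100]); 
xy=at(LD,LY,-70); movep([*xy,140],R(LY)); c=camera("wrist")
P=cloud(c); m=(abs(P[...,0]-505.8)<40)&(abs(P[...,1]+168.7)<25)&(P[...,2]>36)&(P[...,2]<70); q=P[m]; print(len(q),np.percentile(q[:,2],[50,95]).round(1),q[:,2].max(),rect(q[:,:2]))
cv2.imwrite("pics/l3.png",cv2.resize(c["image"][0:360,150:500],None,fx=1.4,fy=1.4)); st()
```

```text
140 [40.4 53.3] 54.799951537715856 (array([ 505.5, -168.9]), array([25.8, 67.9]), 86.9)
 t 57.3 p [ 436.2 -163.2  139.6] gap 85.4 gf 0.0 F [-0.9 -0.7  0.1]
```

View pics/l3.png

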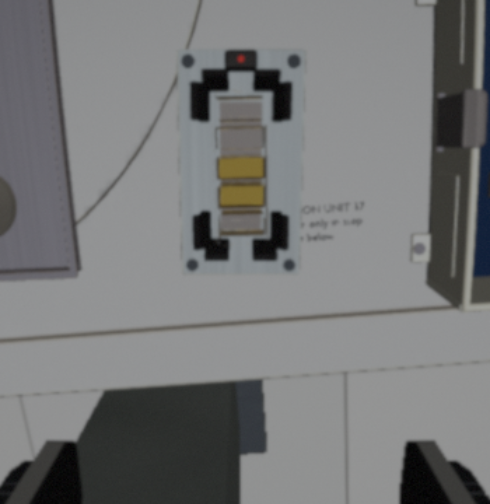

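The pack sits squarely in the pocket (px 215–268, 95–237; top z≈53, as required). Now the cover back onto the box.

Run:
```python
from h import *
y=MY+np.pi/2
movep([*MAT,100],R(y)); print(movel([*MAT,-10.5],guard=8)); clamp(); s=st("grip")
assert 10<s["finger_gap"]<18
movel([*MAT,130]); y=BY+np.pi/2; movep([*BOX,130],R(y)); movel([*BOX,50]); st("above")
h=movel([*BOX,40],max_speed=30,guard=10); st(f"to unsnapped {h}")
for z in (36,33,30,28,27):
    h=movel([*BOX,z],max_speed=30,guard=45); st(f"{z} {h}")
    if h: break
c=camera("top"); cv2.imwrite("pics/b1.png",cv2.resize(c["image"][210:350,390:510],None,fx=3,fy=3))
```

```text
False
grip t 60.0 p [553.7 131.  -10.3] gap 13.2 gf 58.4 F [-1.1 -1.1  5.7]
above t 63.5 p [ 520.4 -324.1   50.7] gap 12.6 gf 58.4 F [ 0.1  0.1 -1. ]
to unsnapped False t 64.0 p [ 519.9 -324.3   40. ] gap 13.0 gf 58.4 F [ 0.1 -0.2  0.1]
36 False t 64.3 p [ 520.3 -324.3   36.1] gap 13.2 gf 58.4 F [ 3.8 -0.3 -1.4]
33 False t 64.5 p [ 519.7 -324.2   32.5] gap 13.1 gf 58.4 F [ 4.  -0.1 -9.2]
30 False t 64.8 p [ 519.4 -324.2   29.8] gap 13.1 gf 59.5 F [ 0.8  0.4 -2.1]
28 False t 65.0 p [ 519.7 -324.5   29. ] gap 13.2 gf 62.4 F [-6.1  3.2 18.2]
27 False t 65.3 p [ 519.8 -324.5   29. ] gap 13.0 gf 65.0 F [-12.    6.5  35.3]
```

It snapped and bottomed at home height (29.0 vs 28.7 at first). Release and verify the cover's heights at both ends.

Run:
```python
from h import *
open_gripper(); movel([*BOX,130]); movep([440,-324,175],R(BY)); c=camera("wrist"); P=cloud(c)
def zz(x,y,r):
    w=at(BOX,BY,x,y); m=(np.hypot(P[...,0]-w[0],P[...,1]-w[1])<r)&(P[...,2]>20); k=P[...,2][m]; return np.median(k).round(1),len(k)
for p in [(58,0),(-58,0),(58,15),(58,-15),(-58,15),(-58,-15)]: print(p,zz(*p,7))
m=(abs(P[...,0]-520)<10)&(abs(P[...,1]+324)<26)&(P[...,2]>85); print("grip",np.percentile(P[...,2][m],[50,95]),rect(P[m][:,:2]))
o=ortho(c,64,415,635,-410,-240,2.4); cv2.imwrite("pics/b2.png",o)
h=cv2.cvtColor(o,cv2.COLOR_BGR2HSV); d=cv2.morphologyEx((h[...,2]<40).astype(np.uint8),cv2.MORPH_OPEN,np.ones((15,15)))
k,l,s,ce=cv2.connectedComponentsWithStats(d)
for i in range(1,k): print(s[i],(635-ce[i][1]/2.4).round(1),(-240-ce[i][0]/2.4).round(1))
st()
```

```text
(58, 0) (np.float64(66.3), 388)
(-58, 0) (np.float64(66.5), 291)
(58, 15) (np.float64(66.2), 387)
(58, -15) (np.float64(66.3), 390)
(-58, 15) (np.float64(294.3), 585)
(-58, -15) (np.float64(66.7), 401)
grip [94.71254963 96.13707448] (array([ 519. , -324.7]), array([46. , 14.6]), 88.93)
[    0     0   408   194 53976] 606.1 -325.8
[ 146  364  109  109 9508] 460.8 -323.5
 t 68.1 p [ 440.1 -323.8  174.5] gap 85.6 gf 0.0 F [ 0.5 -1.2 -0.6]
```

View pics/b2.png

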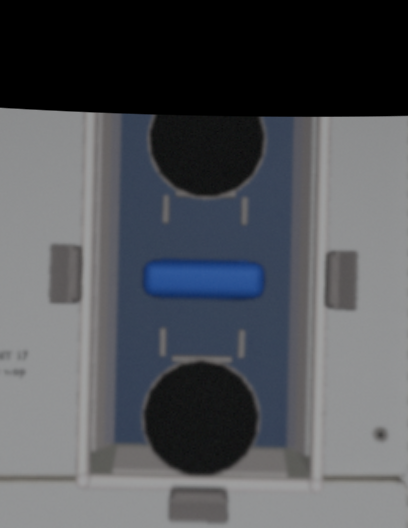

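The cover is home and level (rests z 66.2–66.7 at both ends, clips over the edge as before). Bottles back onto their own rests.

Run:
```python
from h import *
for s in(1,-1):
    pick(at(TR,TY,45*s),22.8,TY,200); place(at(BOX,BY,58*s),86,BY,200,guard=4); st("done")
movep([440,-200,300],R(0)); c=camera("top"); P=cloud(c)
for s in(-1,1):
    w=at(BOX,BY,58*s); q=P[(np.hypot(P[...,0]-w[0],P[...,1]-w[1])<25)&(P[...,2]>136)]; print(w.round(1),np.median(q,0).round(1))
im=c["image"]; sc=camera("scene")["image"]
cv2.imwrite("pics/f1.png",np.hstack([cv2.resize(im[120:360,150:510],(400,267)),cv2.resize(sc[140:380,180:500],(356,267))]))
```

```text
grip t 71.3 p [588.5 -28.7  23.2] gap 24.6 gf 56.7 F [-0.7 -0.9  6.5]
place hit=True want 86 t 75.2 p [ 577.9 -325.6   86.1] gap 24.3 gf 57.9 F [-1.4  0.5  8.7]
done t 76.7 p [ 577.4 -325.3  199.1] gap 85.4 gf 0.0 F [ 0.4  0.9 -0.3]
grip t 79.8 p [498.5 -24.8  23.1] gap 24.0 gf 56.2 F [-2.  -1.5  8.1]
place hit=True want 86 t 83.8 p [ 462.  -323.3   86. ] gap 24.1 gf 58.0 F [-0.7  0.6 10.3]
done t 85.3 p [ 461.5 -322.8  199.2] gap 85.4 gf 0.0 F [ 0.6 -0.   0.1]
[ 461.8 -323.1] [nan nan nan]
[ 577.8 -325.5] [nan nan nan]
  return _methods._mean(a, axis=axis, dtype=dtype,
  ret = um.true_divide(
```

View pics/f1.png

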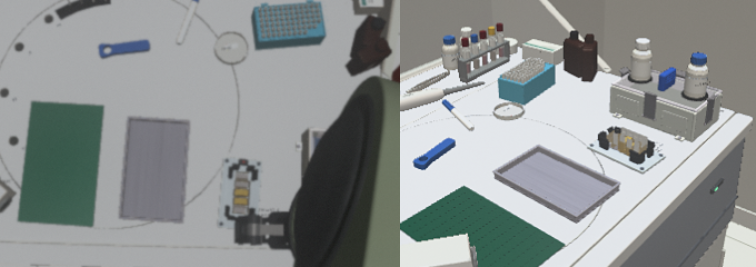

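The scene view shows both bottles upright on their own rests, cover on, pack in the loader; the arm hides the box in the top view. One clear numeric check, then hand in.

Run:
```python
from h import *
movep([440,-100,330],R(0)); movep([430,60,330],R(0)); wait(.5); c=camera("top"); P=cloud(c); ok=True
for s in(-1,1):
    w=at(BOX,BY,58*s); m=(np.hypot(P[...,0]-w[0],P[...,1]-w[1])<30)&(P[...,2]>134)&(P[...,2]<160); q=np.median(P[m],0)
    print(w.round(1),q.round(1)); ok&=bool(abs(q[2]-141)<4 and np.hypot(*(q[:2]-w))<6)
st()
if ok: print(finish_job())
```

```text
[ 461.8 -323.1] [ 464.1 -322.   140.6]
[ 577.8 -325.5] [ 577.5 -323.7  140.8]
 t 87.8 p [430.   59.9 330. ] gap 85.8 gf 0.0 F [-0.3 -0.1 -0. ]
the job is handed in; nothing more can be done
None
```

The job is handed in at 87.8 s of the 144 s allowed: the pack is seated in the loader, the cover is back on the box level at its home height, and both bottles stand upright on their original rests. The first try at the cover closed on air and had to be repeated, because the fingertips end about 40 mm short of the stated TCP.

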